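# Couple the air ram to the print bed with its clevis pin

### The job

Jog the air ram out with the spring-centred hand valve: push the lever over towards the end with the brass fitting, hold it while the ram creeps out, and let it recentre when the hole in the ram's tongue lines up with the holes of the fork on the print bed. Then take the tallest of the three pins from the rack and thread it down through fork, tongue and fork until its flange sits flush on the fork, and let go. Move the ram only with the valve, do not knock the regulator, and leave the two shorter pins and the tape roll where they are.

Things in the scene. Friction and masses are not known exactly. Their poses are not given: they have to be found in the camera images.
- lever (a joint): Valve lever angle, rad: 0 upright (springs back there within 0.04 when let go), + leans towards the brass fitting, stops at +-0.45. Pushing at the knob takes about 2 N per 0.1 rad. Below about 0.12 rad the ram stays put; above, it creeps faster with the angle (about 10 mm/s at 0.25, 20 mm/s at 0.4): out for +, in for -.
- lever_knob (a point): Centre of the black ball knob, 26 mm in diameter, on top of the valve's upright 10 mm steel lever. Turns and tilts with the lever. The pivot is 105 mm below it, 45 mm above the table; the lever swings in the y-z plane of the valve.
- valve: Aluminium valve block 56 (x) by 92 (y) by 38 mm high, fixed; two grey cheeks on top reach 58 mm height. Origin: centre of its underside, under the lever pivot. Its y axis points to the end with the brass fitting (reaching 72 mm from the origin): pushing the lever that way, +y, sends the ram out.
- ram: Flat steel tongue on the air ram's rod, 32 (x) by 28 (y) by 10 mm thick, with a vertical 12 mm hole. Origin: centre of the hole, mid-thickness, 49 mm above the table (up to 4 mm lower while the lever is held). +y is the way the ram goes out; stroke 62 mm, nearly all in at the start. It yields to a light touch: a tapered pin centres it over the last 3 mm. Aligned, the tongue's end is level with the fork's far edge.
- fork_hole (a point): Centre of the fork's vertical 10.5 mm holes, at the top face of the upper knuckle, 68 mm above the table; axes as the ram's, which runs straight towards it, 18 to 50 mm at the start. Two aluminium knuckles 44 (x) by 28 (y) by 10 mm, at 30 to 40 and 58 to 68 mm height; the tongue slides between them. A wall on the -x side joins them, outer face 34 mm from the hole.
- bed: Print bed that carries the fork, fixed; origin on the fork's hole axis at table height, axes as the fork's. Square plate 120 mm wide from y = 55 to 175 mm, 56 mm high with the round print on it.
- bench: Dark base plate of the ram, fixed, 110 by 500 by 12 mm; origin at table height under the tongue's hole with the ram fully in. The aluminium ram cylinder lies on it from y = -68 to -240 mm, 60 mm wide, up to 94 mm high with its fittings.
- pin_grip (a point): Wanted pin, the tallest of three in the rack: steel, upright, 40 to 85 g. Point: middle of its round grip, 14 mm diameter, 40 mm tall. Below the grip a flange 18 mm in diameter, 4 mm thick, then a shank 8 mm in diameter, 50 mm long, its last 8 mm tapering to 4 mm. Tip 74 mm below this point, top 20 mm above; 74 mm above the table at the start. z points up the pin.
- pin_flange (a point): Centre of the underside of the wanted pin's flange, 24 mm below pin_grip; it must come down onto the fork_hole point.
- rack: Grey plastic pin rack 50 (x) by 150 (y) by 30 mm high, fixed; origin at the centre of its underside. Three through holes of 9.2 mm at y = -50, 0 and 50 mm; the pins stand in them on the table, in any order.
- spare1_grip (a point): Middle of the grip of a shorter pin (shank 34 mm) with the same head; leave it in the rack. At the start 58 mm above the table.
- spare2_grip (a point): Middle of the grip of another shorter pin (shank 36 mm) with the same head; leave it in the rack. At the start 60 mm above the table.
- regulator: Upright air regulator with a gauge, fixed, 147 mm tall, 60 mm across (gauge reaches 38 mm from the axis to its +x side); origin at the centre of its underside. An obstacle: do not hit it.
- tape: Blue tape roll lying flat, 100 mm outside diameter, 25 mm high, loose; origin at the centre of its underside. Leave it.

How it is judged:
On the way, in this order (a step that is already met when the one before it is completed fails the run):
1. the lever is pushed over towards the brass fitting and held (value of joint lever above 0.15 rad), for 0.5 s.
2. the lever is let go and recentred, with the tongue's hole lined up with the fork's within 3.5 mm (value of joint lever between -0.12 and 0.12 rad and horizontal distance between ram and fork_hole below 0.0035 m and contact force between the fingers and lever below 0.3 N), for 0.2 s.
At the end, for the whole second after the job is handed in: The wanted pin stands through fork and tongue, upright within 0.08 rad, its flange within 3 mm of the fork's top face and of the hole's centre, at rest and released; tongue hole within 3.5 mm of the fork hole; lever recentred within 0.12 rad (value of joint lever between -0.12 and 0.12 rad and horizontal distance between ram and fork_hole below 0.0035 m and horizontal distance between pin_flange and fork_hole below 0.003 m and z of pin_flange in the frame of fork_hole below 0.003 m and angle between pin_grip's own z axis and vertical below 0.08 rad and linear speed of pin below 0.02 m/s); the robot touches nothing.
It fails at once if the robot moves the ram by hand (over 3 N on it) (contact force between any of the fingers, the arm and ram above 3 N).
It fails at once if a shorter pin is shifted by more than 20 mm (distance of any of spare1_grip, spare2_grip from where it was at the start of the episode above 0.02 m).
It fails at once if the tape roll is shifted by more than 30 mm (distance of tape from where it was at the start of the episode above 0.03 m).
It fails at once if the regulator is hit with more than 5 N (contact force between any of the fingers, the arm and regulator above 5 N).
It also fails if it takes over 69 s, if anything falls off the work surface, if the arm or the gripper's body presses on something with over 40 N, if the wrist force passes 120 N, or if a joint passes its speed limit or range.

### The arm

A 6-joint arm with a two-finger parallel gripper is mounted at the origin on the work surface. World frame = base frame: x ahead of the robot, y to its left, z up, the work surface at z = 0. Lengths are in m, angles in rad, forces in N, time in s.
With the tool pointing down it reaches from about 0.3 to 0.775 m from the base axis. Payload 14.6 kg.
Tool frame: the origin (TCP) lies on the front face of the gripper's body, between the roots of the fingers; the fingertips stand 97 mm ahead of it and the grasp point (between the pads) lies 78 mm ahead of it; z points along the fingers, x is the direction in which the jaws open and shut, and the axes are right-handed (so a half turn about z gives the same grasp; the last joint's range is limited). The gripper opens to 94 mm and grips with 3 to 60 N. Pads are 16 mm wide; open, the fingers measure 119 mm over their backs; the gripper's body (75 mm by 177 mm) begins 78 mm behind the grasp point.
Start: joints at [1.073, 0.3, 1.521, -0, 1.321, -0.067], TCP at [0.23, 0.5, 0.303] pointing down, gripper open.
Joint ranges: [-3.03, 3.03], [-0.79, 2.21], [0.23, 2.52], [-1.04, 4.18], [0, 3.07], [-2.55, 2.55]. Speed limits (rad/s): [2.22, 2.22, 2.57, 3.14, 3.14, 3.14].

### API

Orientations are given as [roll, pitch, yaw] about the fixed x, y, z axes, in that order (R = Rz(yaw) Ry(pitch) Rx(roll)).
In Python, from station import sensors, camera, ctrl gives the robot as it stands.
- The arm moves only by the tool move_arm, never from a script. Its argument "rows" is text: rows parted by semicolons, each of 6 numbers parted by spaces: the shift along the tool's x, y, z in mm, then the turn, a rotation vector about the tool's x, y, z in rad. In form: x y z wx wy wz; .... A call has 1 to 20 rows; each row shifts and turns the pose as measured when the row begins, along the tool's axes as they then stand; what a row does not reach is not made up. A row lasts 1/8 s, in which the tool goes at most 62.5 mm and 10.7 degrees, less where a joint would pass 70% of its speed; a pose out of reach is approached as far as the arm can. A call with a gripper value outside its range is refused whole. "grip" is the opening, from -1 (shut) to 1 (fully open), set as the call begins (left out, the last holds). The fingers move at their own pace and stop on an object; "newtons" is the grip in N (left out, the last holds). Time passes only in rows, so rows that do not move let the fingers close. It gives the time, the measured TCP pose, the force and the opening at its end, in the units of the state.
- sensors.get_obs(): the state, without advancing time (a new reading comes with each control period).
- camera(name): name is "scene" or "top" or "wrist"; returns a dict with "color" (400x640x3 uint8, blue, green, red), "z_map" (400x640 float32, m along the optical axis (not along the pixel's ray), 0 where there is no reading), "mtx" (3x3 intrinsics, pixels), "position" and "attitude" of the camera in the world; the wrist camera has in their place "hand_eye" (4x4, takes a point from camera to tool coordinates, whose origin is the TCP and whose axes are the tool frame's). Camera axes: x right, y down, z forward; pixel columns grow to the right and rows downward; lengths in m; the calibration is good to about 2 mm. A picture is of the moment at which its call begins: read the wrist's pose just before it.
- ctrl.hand_in(): hands the job in, once; it reports no verdict.
The state is a dict: "time_s": time; "qpos": joint angles; "joint_vel": joint speeds; "tau": joint torques, N m; "ee_pos": TCP position; "eef_rot": TCP orientation; "force": force on the tool from outside, world axes, zero at the start; "moment": the same for the moment, N m; "grip_width": finger opening in m.
Only numpy, scipy, OpenCV 4.12 (cv2) and the standard library are available. Lean on these libraries where they do the work, as an engineer would, in place of code of your own. Each camera call takes 0.05 s, during which the arm holds its last target.

## Working session

There is one attempt and no reset: what is moved stays moved. The work goes in short steps, Python scripts to look and compute and a tool call to move; the robot and the scene stay as the last step left them, time stands still between calls to the robot, and variables do not carry over. Pictures are saved under pics/ and viewed, and the job is handed in when it is done.

Besides the shell and the picture viewer there is one more tool, called after "Emit:" as name(argument=value, ...), one argument or row to a line, values as JSON. move_arm: Moves the arm, as the interface text tells. Its arguments: {"type":"object","properties":{"rows":{"type":"string"},"grip":{"type":"number"},"newtons":{"type":"number"}},"required":["rows"]}

```bash
mkdir -p pics; ls; python3 - <<'E'
from station import sensors,camera,ctrl
import cv2,numpy as np
o=sensors.get_obs();print(o)
for n in ["scene","top","wrist"]:
    c=camera(n);cv2.imwrite(f"pics/{n}0.png",c["color"]);np.savez(f"{n}0.npz",**c)
    print(n,{k:np.round(v,4).tolist() for k,v in c.items() if k not in("color","z_map")})
E
```

```text
pics
{'time_s': 0.0, 'qpos': array([ 1.07340884e+00,  3.00466918e-01,  1.52159099e+00,  3.62933504e-05,
        1.32069655e+00, -6.66006729e-02]), 'joint_vel': array([-1.49712774e-05, -2.83225084e-04, -4.13445742e-04, -6.40502090e-04,
        8.31539330e-04, -1.26595540e-03]), 'tau': array([-2.99133862e-03, -5.31815708e+01, -3.52731264e+01,  7.05914805e-02,
        2.45326204e-02, -8.67112180e-05]), 'ee_pos': array([0.22959639, 0.49961679, 0.30208437]), 'eef_rot': array([-3.14148026e+00,  1.15688657e-03,  1.14000057e+00]), 'force': array([-0.47694422, -0.4359997 , -0.10954653]), 'moment': array([ 0.06551157,  0.00216362, -0.01590129]), 'grip_width': 0.09422111520314283}
scene {'mtx': [[391.6072, 0.0, 324.7937], [0.0, 391.6072, 196.9556], [0.0, 0.0, 1.0]], 'position': [0.8658, -0.3712, 0.7411], 'attitude': [-2.4719, 0.0065, 0.5997]}
top {'mtx': [[427.7496, 0.0, 320.606], [0.0, 427.7496, 191.1631], [0.0, 0.0, 1.0]], 'position': [0.4065, 0.009, 1.0451], 'attitude': [-2.9306, 0.001, -1.4184]}
wrist {'mtx': [[340.8677, 0.0, 317.3527], [0.0, 340.8677, 200.2846], [0.0, 0.0, 1.0]], 'hand_eye': [[1.0, -0.0006, -0.0007, 0.0001], [0.0007, 0.9633, 0.2686, -0.0777], [0.0005, -0.2686, 0.9633, -0.082], [0.0, 0.0, 0.0, 1.0]]}
```

View pics/scene0.png

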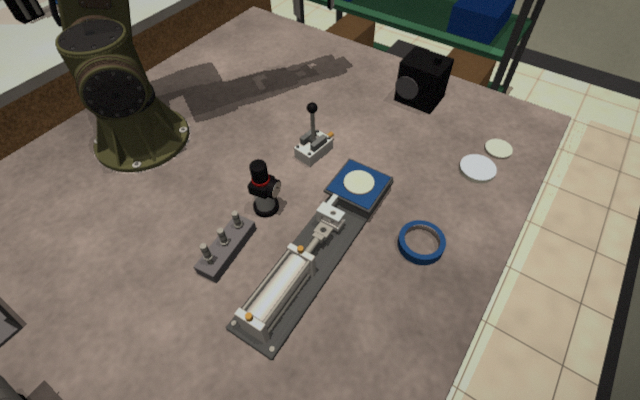

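View pics/top0.png

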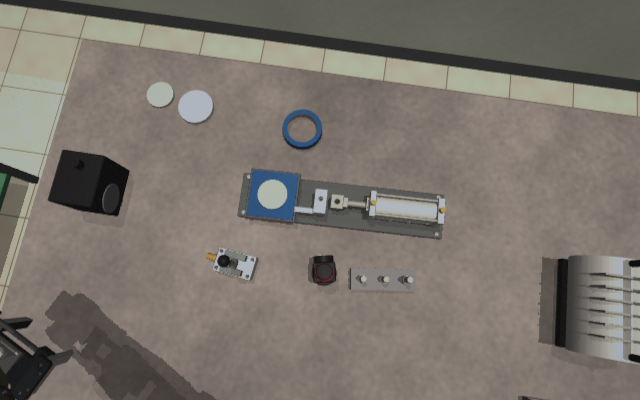

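View pics/wrist0.png

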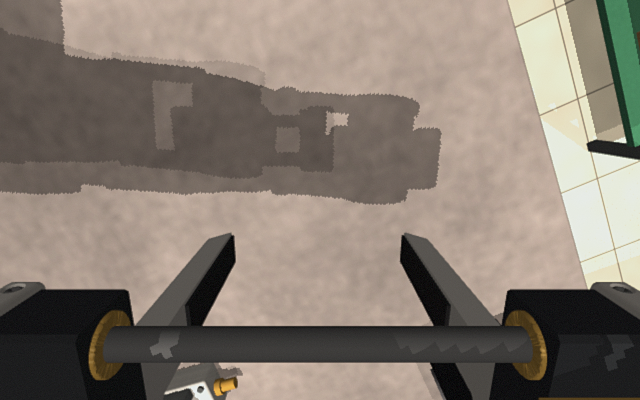

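The top view shows the bed near (272,195), fork (320,201), tongue (340,202), valve with its knob (223,261) and brass fitting on the left, regulator (323,270), and rack pins at (363,279), (386,280) and (408,280). I'll zoom in.

```bash
cat > h.py <<'E'
import numpy as np,cv2
from scipy.spatial.transform import Rotation as R
def cam(c,obs=None):
    c=dict(c)
    if "position" in c: T=np.eye(4);T[:3,:3]=R.from_euler('xyz',c["attitude"]).as_matrix();T[:3,3]=c["position"]
    else:
        W=np.eye(4);W[:3,:3]=R.from_euler('xyz',obs["eef_rot"]).as_matrix();W[:3,3]=obs["ee_pos"];T=W@c["hand_eye"]
    return c["mtx"],T
def onplane(K,T,uv,z):
    uv=np.atleast_2d(uv).astype(float);d=np.c_[uv,np.ones(len(uv))]@np.linalg.inv(K).T@T[:3,:3].T
    return T[:3,3]+d*((z-T[2,3])/d[:,2])[:,None]
def proj(K,T,P):
    p=(np.atleast_2d(P)-T[:3,3])@T[:3,:3]@K.T;return p[:,:2]/p[:,2:]
def tri(KT,uvs):
    A=np.zeros((3,3));b=np.zeros(3)
    for (K,T),uv in zip(KT,uvs):
        d=T[:3,:3]@np.linalg.inv(K)@np.r_[uv,1];d/=np.linalg.norm(d);M=np.eye(3)-np.outer(d,d);A+=M;b+=M@T[:3,3]
    return np.linalg.solve(A,b)
E
python3 - <<'E'
from h import *
t=np.load("top0.npz");s=np.load("scene0.npz")
a=t["color"][160:300,190:460];cv2.imwrite("pics/top_z.png",cv2.resize(a,None,fx=2.96,fy=2.96,interpolation=cv2.INTER_CUBIC))
a=s["color"][90:290,180:400];cv2.imwrite("pics/sc_z.png",cv2.resize(a,None,fx=3,fy=3,interpolation=cv2.INTER_CUBIC))
K,T=cam(t)
for n,uv,z in [("knob",(223,261),.15),("fork",(320,201),.068),("tongue",(340,202),.054),("p1",(363,279),.094),("p2",(386,280),.094),("p3",(408,280),.094),("reg",(323,270),.147)]:
    print(n,onplane(K,T,uv,z).round(3))
E
```

```text
knob [[0.419 0.216 0.15 ]]
fork [[0.59  0.04  0.068]]
tongue [[ 0.597 -0.007  0.054]]
p1 [[ 0.428 -0.08   0.094]]
p2 [[ 0.434 -0.13   0.094]]
p3 [[ 0.441 -0.177  0.094]]
reg [[0.433 0.009 0.147]]
```

View pics/top_z.png

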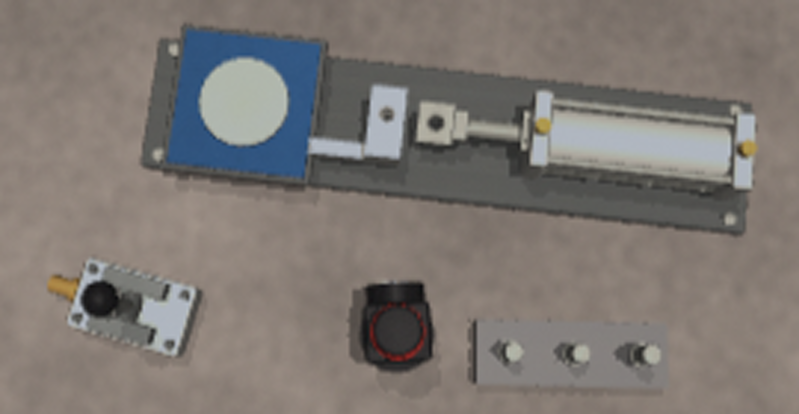

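View pics/sc_z.png

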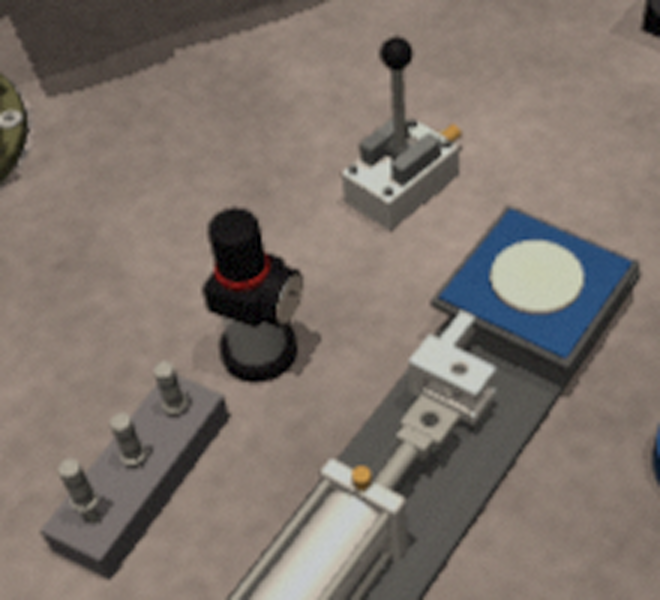

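```bash
cat > m.py <<'E'
from h import *
t=np.load("top0.npz");s=np.load("scene0.npz")
KT=cam(t);KS=cam(s)
tz=lambda x,y:((x+.5)/2.96-.5+190,(y+.5)/2.96-.5+160)
sz=lambda x,y:((x+.5)/3-.5+180,(y+.5)/3-.5+90)
D=dict(knob=((99,298),(396,53),.15),fork=((387,113),(460,369),.068),tongue=((436,122),(429,420),.054),
 p1=((513,350),(164,372),.09),p2=((579,353),(121,423),.09),p3=((652,355),(70,468),.09),reg=((397,332),(232,220),.147),brass=((62,286),(452,132),.03))
for n,(a,b,z) in D.items():
    print(n,"top",onplane(*KT,tz(*a),z)[0,:2].round(4),"sc",onplane(*KS,sz(*b),z)[0,:2].round(4),"tri",tri([KT,KS],[tz(*a),sz(*b)]).round(4))
# depth heights around pins
for C,Q,f in((t,KT,tz),(s,KS,sz)):
    zm=C["z_map"]
    vv,uu=np.mgrid[:400,:640];P=np.stack([(uu-Q[0][0,2])/Q[0][0,0]*zm,(vv-Q[0][1,2])/Q[0][1,1]*zm,zm],-1)@Q[1][:3,:3].T+Q[1][:3,3]
    for i,n in enumerate(["p1","p2","p3","knob","fork","tongue"]):
        u,v=np.round(f(*D[n][0 if C is t else 1])).astype(int)
        w=P[v-6:v+7,u-5:u+6].reshape(-1,3);w=w[w[:,2]<.2];k=w[:,2]>np.sort(w[:,2])[-8]
        print(n,"max z",np.sort(w[:,2])[-8:].round(4),w[k].mean(0).round(4))
    # bed blue mask
E
python3 m.py
```

```text
knob top [0.4206 0.2162] sc [0.4213 0.2176] tri [0.4211 0.2166 0.1503]
fork top [0.5974 0.0398] sc [0.6    0.0409] tri [0.5986 0.0408 0.0665]
tongue top [0.5988 0.0006] sc [6.009e-01 5.000e-04] tri [0.5997 0.0011 0.052 ]
p1 top [ 0.4307 -0.0801] sc [ 0.4422 -0.0884] tri [ 0.4313 -0.0814  0.0735]
p2 top [ 0.436  -0.1285] sc [ 0.447  -0.1355] tri [ 0.4368 -0.1303  0.0746]
p3 top [ 0.4427 -0.182 ] sc [ 0.4441 -0.1793] tri [ 0.4435 -0.1806  0.0907]
reg top [0.4292 0.0068] sc [0.4295 0.0102] tri [0.43   0.0079 0.149 ]
brass top [0.4272 0.2749] sc [0.4355 0.2761] tri [0.4297 0.279  0.0237]
p1 max z [0.0787 0.0791 0.0793 0.0795 0.0796 0.0798 0.0799 0.0802] [ 0.4309 -0.084   0.0796]
p2 max z [0.0804 0.0805 0.0806 0.0807 0.0808 0.0808 0.0812 0.0816] [ 0.435  -0.131   0.0809]
p3 max z [0.0941 0.0943 0.0946 0.0949 0.0951 0.0953 0.0964 0.0966] [ 0.4408 -0.1813  0.0953]
knob max z [0.1624 0.1624 0.1625 0.1625 0.1628 0.1631 0.1638 0.1638] [0.42   0.2163 0.163 ]
fork max z [0.0701 0.0703 0.0705 0.0707 0.0709 0.0713 0.0715 0.0719] [0.5984 0.0383 0.071 ]
tongue max z [0.0558 0.0561 0.0561 0.0564 0.0565 0.057  0.0572 0.0574] [0.5997 0.0007 0.0567]
p1 max z [0.0798 0.0798 0.08   0.08   0.0805 0.0806 0.0806 0.081 ] [ 0.4346 -0.0838  0.0804]
p2 max z [0.0815 0.0815 0.0817 0.0818 0.0826 0.0827 0.0829 0.0836] [ 0.4376 -0.1326  0.0824]
p3 max z [0.0949 0.0951 0.0952 0.0953 0.0956 0.0959 0.0973 0.0975] [ 0.4496 -0.1824  0.096 ]
knob max z [0.1634 0.1634 0.1635 0.1635 0.1641 0.1644 0.1652 0.166 ] [0.4213 0.2156 0.1643]
fork max z [0.071  0.0711 0.0712 0.0715 0.0716 0.0717 0.0719 0.072 ] [0.6018 0.0429 0.0716]
tongue max z [0.059  0.0591 0.0591 0.0595 0.0599 0.0602 0.0604 0.061 ] [ 0.6046 -0.015   0.0599]
```

```bash
cat > m2.py <<'E'
from m import *
print("----")
img=t["color"];hsv=cv2.cvtColor(img,cv2.COLOR_BGR2HSV)
# bed blue
m=cv2.inRange(hsv,(100,120,50),(125,255,255));m[:, :235]=0;m[:,305:]=0;m[:160]=0
c=max(cv2.findContours(m,0,2)[0],key=cv2.contourArea)[:,0,:]
q=onplane(*KT,c,.05)[:,:2].astype(np.float32);r=cv2.minAreaRect(q*1000);print("bed",r)
# bench edges (zoom coords) & block edges & rack
e=lambda a,b,z:(onplane(*KT,tz(*b),z)-onplane(*KT,tz(*a),z))[0,:2]
for n,a,b,z in[("bench bottom",(142,165),(743,233),.012),("cyl top",(552,108),(735,125),.08),("blk top",(88,258),(200,290),.038),("blk bot",(70,322),(178,355),.038),("rack bot",(475,380),(665,390),.03),("rack top",(478,320),(665,328),.03)]:
    d=e(a,b,z);d=-d;print(n,np.linalg.norm(d).round(4),"yaw of +y",np.arctan2(-d[0],d[1]).round(3))
E
python3 m2.py | sed -n '/----/,$p'
```

```text
----
bed ((592.1205444335938, 154.9981689453125), (108.76753234863281, 109.60723114013672), 2.3411178588867188)
bench bottom 0.4953 yaw of +y 0.039
cyl top 0.1421 yaw of +y 0.057
blk top 0.0929 yaw of +y -0.121
blk bot 0.0892 yaw of +y -0.135
rack bot 0.1484 yaw of +y 0.101
rack top 0.1475 yaw of +y 0.11
```

```bash
cat > plan.py <<'E'
import sys
from h import *
from station import sensors
def plan(pos,yaw,n):
    o=sensors.get_obs();p=np.array(o["ee_pos"]);Rm=R.from_euler('xyz',o["eef_rot"])
    print("t",o["time_s"],"pos",p.round(4),"rpy",np.round(o["eef_rot"],4),"F",np.round(o["force"],1),"grip",round(o["grip_width"],4))
    Rt=R.from_euler('xyz',[np.pi,0,yaw]);w=(Rm.inv()*Rt).as_rotvec()
    out=[]
    for k in range(n):
        d=Rm.inv().apply((np.array(pos)-p)/(n))*1000
        out.append("%.1f %.1f %.1f %.3f %.3f %.3f"%(*d,*(w/n)));Rm=Rm*R.from_rotvec(w/n)
    print("; ".join(out))
if __name__=="__main__":
    a=list(map(float,sys.argv[1:]));plan(a[:3],a[3],int(a[4]))
E
python3 plan.py .415 .172 .29 -0.13 9
```

```text
t 0.15 pos [0.2296 0.4996 0.3023] rpy [-3.1415e+00  8.0000e-04  1.1400e+00] F [ 0.3  0.3 -0.2] grip 0.0938
-24.5 33.9 1.4 0.000 0.000 0.141; -19.5 37.0 1.4 0.000 0.000 0.141; -14.1 39.4 1.4 0.000 0.000 0.141; -8.4 41.0 1.4 0.000 0.000 0.141; -2.5 41.7 1.4 0.000 0.000 0.141; 3.4 41.7 1.4 0.000 0.000 0.141; 9.2 40.8 1.4 0.000 0.000 0.141; 14.8 39.1 1.4 0.000 0.000 0.141; 20.2 36.6 1.4 0.000 0.000 0.141
```

Emit:
move_arm(
  rows="-24 34 1 0 0 0.14; -20 37 1 0 0 0.14; -14 39 1 0 0 0.14; -8 41 1 0 0 0.14; -2 42 1 0 0 0.14; 3 42 1 0 0 0.14; 9 41 1 0 0 0.14; 15 39 1 0 0 0.14; 20 37 1 0 0 0.14; 0 0 0 0 0 0",
  grip=-1,
  newtons=20,
)

```text
time_s: 1.4
ee_pos: [0.4155, 0.1588, 0.2915]
eef_rot: [3.139, 0.002, -0.161]
force: [-0.7, -0.9, -0.1]
grip_width: 0.0009
```

```bash
python3 plan.py .415 .172 .232 -0.13 3
```

```text
t 1.4 pos [0.4155 0.1588 0.2915] rpy [ 3.1385e+00  1.8000e-03 -1.6060e-01] F [-0.7 -0.9 -0.1] grip 0.0009
-0.8 -4.4 19.8 0.001 0.001 -0.010; -0.8 -4.4 19.8 0.001 0.001 -0.010; -0.8 -4.4 19.8 0.001 0.001 -0.010
```

Emit:
move_arm(
  rows="-1 -5 20 0 0 -0.01; -1 -5 20 0 0 -0.01; -1 -5 20 0 0 -0.01; 0 0 0 0 0 0",
)

```text
time_s: 1.9
ee_pos: [0.4135, 0.1762, 0.23]
eef_rot: [3.139, 0.002, -0.124]
force: [0.1, -0.5, -0.3]
grip_width: 0.001
```

```bash
python3 plan.py .422 .224 .232 -0.13 5; python3 - <<'E'
from station import camera
import cv2
c=camera("scene");a=c["color"][60:290,180:400];cv2.imwrite("pics/sc1.png",cv2.resize(a,None,fx=2.6,fy=2.6,interpolation=2))
E
```

```text
t 1.9 pos [0.4135 0.1762 0.23  ] rpy [ 3.139e+00  2.200e-03 -1.236e-01] F [ 0.1 -0.5 -0.3] grip 0.001
0.5 -9.7 -0.4 0.001 0.000 0.001; 0.5 -9.7 -0.4 0.001 0.000 0.001; 0.5 -9.7 -0.4 0.001 0.000 0.001; 0.5 -9.7 -0.4 0.001 0.000 0.001; 0.5 -9.7 -0.4 0.001 0.000 0.001
```

View pics/sc1.png

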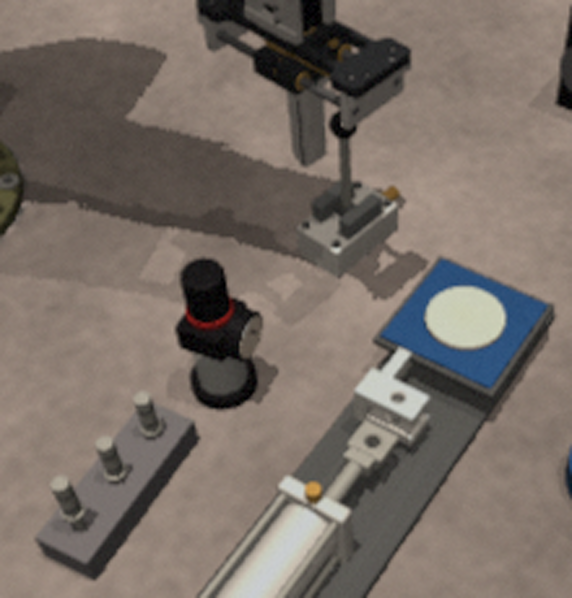

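The shut fingers hang just on the -y side of the knob, which is at about (343,123) in the crop, and both tongue and fork are in view. I'll push now.

Emit:
move_arm(
  rows="1 -10 0 0 0 0; 1 -10 0 0 0 0; 1 -10 0 0 0 0; 0 -10 0 0 0 0; 0 -8 0 0 0 0; 0 0 0 0 0 0; 0 0 0 0 0 0; 0 0 0 0 0 0",
)

```text
time_s: 2.95
ee_pos: [0.4233, 0.2268, 0.2318]
eef_rot: [3.135, 0.001, -0.122]
force: [-1.5, -5.6, 1.6]
grip_width: 0.0007
```

```bash
cat > look.py <<'E'
import sys
from h import *
from station import camera,sensors
o=sensors.get_obs();print(o["time_s"],np.round(o["ee_pos"],4),np.round(o["force"],1))
n=sys.argv[1];c=camera("scene");t=camera("top");np.savez(f"s{n}.npz",**c);np.savez(f"t{n}.npz",**t)
a=cv2.resize(c["color"][190:270,280:390],None,fx=5,fy=5,interpolation=2);b=cv2.resize(t["color"][170:230,295:375],None,fx=6.875,fy=6.875,interpolation=2)
b=cv2.resize(b,(400,300));a=cv2.resize(a,(400,291));a=cv2.copyMakeBorder(a,0,9,0,0,0)
d=cv2.resize(c["color"][60:190,280:390],(254,300),interpolation=2)
cv2.imwrite(f"pics/l{n}.png",np.hstack([np.vstack([a,b]),cv2.copyMakeBorder(d,0,300,0,0,0)]))
E
python3 look.py 2
```

```text
2.95 [0.4233 0.2268 0.2318] [-1.5 -5.6  1.6]
```

View pics/l2.png

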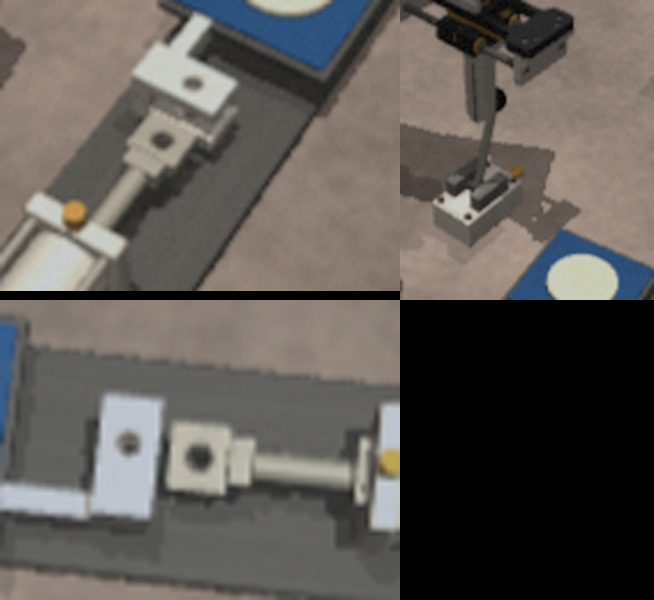

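```bash
python3 - <<'E'
from h import *
t=np.load("t2.npz");K,T=cam(t);f=lambda x,y:((x+.5)/5-.5+295,(y+.5-300)/5-.5+170)
for n,p,z in[("tongue",(199,458),.054),("fork",(129,443),.068),("neckrear",(253,463),.052),("tongue rear top",(233,459),.054)]:print(n,onplane(K,T,f(*p),z)[0].round(4))
E
```

```text
tongue [0.5971 0.0064 0.054 ]
fork [0.5965 0.0397 0.068 ]
neckrear [ 0.599  -0.0191  0.052 ]
tongue rear top [ 0.5991 -0.0095  0.054 ]
```

Emit:
move_arm(
  rows="0 0 0 0 0 0; 0 0 0 0 0 0; 0 0 0 0 0 0; 0 0 0 0 0 0; 0 0 0 0 0 0; 0 0 0 0 0 0; 0 0 0 0 0 0; 0 0 0 0 0 0",
)

```text
time_s: 4.05
ee_pos: [0.4235, 0.2272, 0.2319]
eef_rot: [3.127, 0.002, -0.122]
force: [-2.2, -5.3, 1.6]
grip_width: 0.0005
```

```bash
python3 look.py 3
```

```text
4.05 [0.4235 0.2272 0.2319] [-2.2 -5.3  1.6]
```

View pics/l3.png

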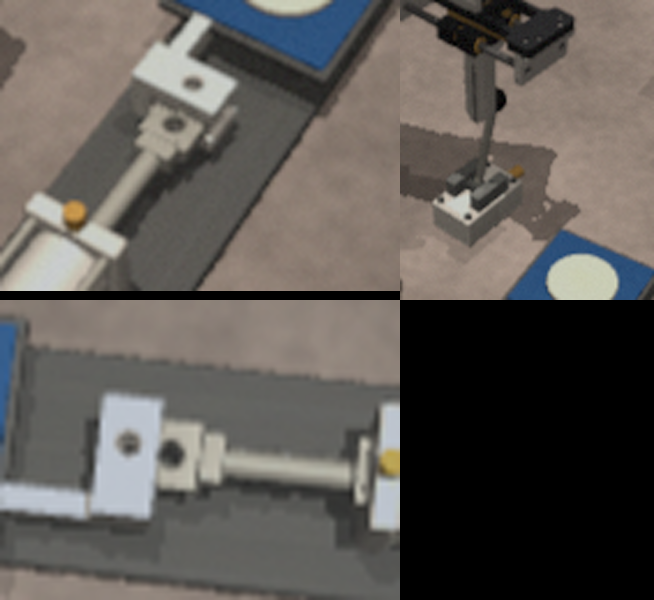

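Emit:
move_arm(
  rows="0 0 0 0 0 0; 0 0 0 0 0 0; 0 0 0 0 0 0; 0 0 0 0 0 0; 0 0 0 0 0 0; 0 0 0 0 0 0; 0 0 0 0 0 0; 0 0 0 0 0 0",
)

```text
time_s: 5.15
ee_pos: [0.4237, 0.2277, 0.232]
eef_rot: [3.12, 0.004, -0.122]
force: [-1.7, -5.8, 1.9]
grip_width: 0.0003
```

```bash
python3 look.py 4
```

```text
5.15 [0.4237 0.2277 0.232 ] [-1.7 -5.8  1.9]
```

View pics/l4.png

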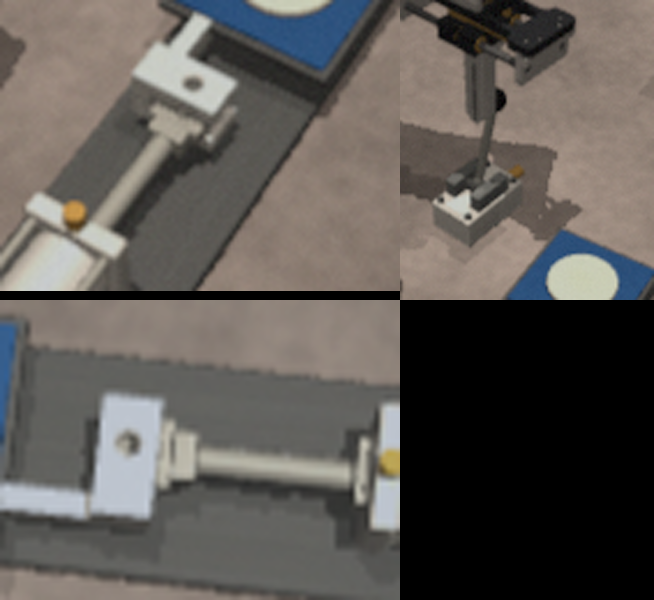

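```bash
cat > neck.py <<'E'
from h import *
import sys
from scipy.ndimage import map_coordinates
ax=np.array([-np.sin(.04),np.cos(.04)])
def prof(c,z=.052):
    # brightness vs distance s along ram axis (s=0 at fork hole), offset laterally beside rod on neck (x off +-9mm)
    K,T=cam(c);g=cv2.cvtColor(c["color"],cv2.COLOR_BGR2GRAY).astype(float)
    s=np.arange(-.085,-.005,.0005);out=[]
    for off in (-.008,-.007,.007,.008):
        base=np.array([.5972,.040])+off*np.array([np.cos(.04),np.sin(.04)])
        P=np.c_[base+s[:,None]*ax,np.full(len(s),z)];uv=proj(K,T,P)
        out.append(map_coordinates(g,[uv[:,1],uv[:,0]],order=1))
    return s,np.mean(out,0)
if __name__=="__main__":
    for n in sys.argv[1:]:
        s,p=prof(np.load(n));d=np.gradient(p);i=np.argsort(-d)[:1]
        # strongest rises
        pk=[(round(s[k]*1000,1),round(d[k],1)) for k in range(1,len(s)-1) if d[k]>d[k-1] and d[k]>=d[k+1] and d[k]>3]
        print(n,pk)
E
python3 neck.py t2.npz t3.npz t4.npz; python3 neck.py s2.npz s3.npz s4.npz top0.npz
```

```text
t2.npz [(np.float64(-58.5), np.float64(15.8)), (np.float64(-46.5), np.float64(7.9)), (np.float64(-29.0), np.float64(3.8)), (np.float64(-13.5), np.float64(19.8))]
t3.npz [(np.float64(-44.5), np.float64(14.5)), (np.float64(-32.5), np.float64(12.2)), (np.float64(-13.5), np.float64(5.6))]
t4.npz [(np.float64(-31.5), np.float64(11.9)), (np.float64(-19.0), np.float64(5.9)), (np.float64(-13.5), np.float64(4.4))]
s2.npz [(np.float64(-57.0), np.float64(9.8)), (np.float64(-29.0), np.float64(4.4))]
s3.npz [(np.float64(-43.0), np.float64(8.6))]
s4.npz [(np.float64(-30.5), np.float64(8.8))]
top0.npz [(np.float64(-63.5), np.float64(11.6)), (np.float64(-51.5), np.float64(8.3)), (np.float64(-35.0), np.float64(3.5)), (np.float64(-18.5), np.float64(4.0)), (np.float64(-13.5), np.float64(15.4))]
```

Emit:
move_arm(
  rows="0 0 0 0 0 0; 0 0 0 0 0 0; 0 0 0 0 0 0; 0 60 0 0 0 0; 0 5 0 0 0 0; 0 0 -5 0 0 0; 0 0 0 0 0 0; 0 0 0 0 0 0",
)

```text
time_s: 6.25
ee_pos: [0.4169, 0.1652, 0.2397]
eef_rot: [3.12, 0.001, -0.12]
force: [-0.6, 0.2, 0.4]
grip_width: 0.0007
```

```bash
python3 look.py 5; python3 neck.py t5.npz s5.npz
```

```text
6.25 [0.4169 0.1652 0.2397] [-0.6  0.2  0.4]
t5.npz [(np.float64(-25.5), np.float64(16.4)), (np.float64(-13.5), np.float64(13.7))]
s5.npz [(np.float64(-22.0), np.float64(9.1))]
```

View pics/l5.png

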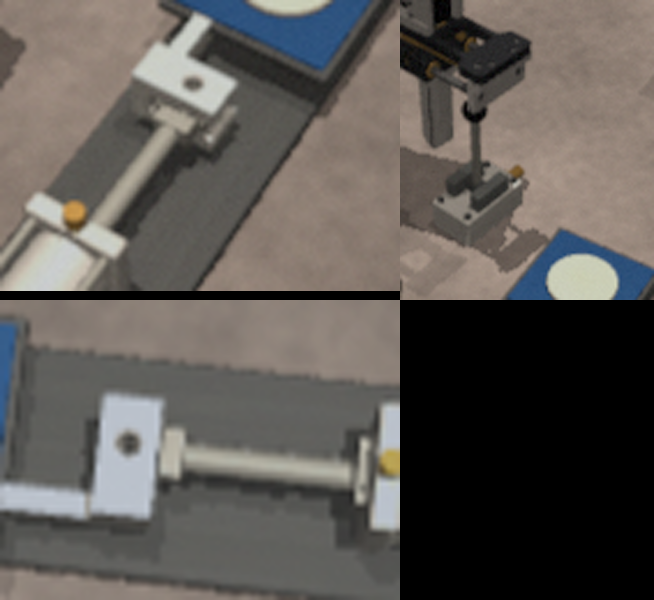

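```bash
python3 neck.py scene0.npz; python3 plan.py .600 -.037 .235 0.04 8
```

```text
scene0.npz [(np.float64(-61.5), np.float64(9.2)), (np.float64(-19.5), np.float64(6.5))]
t 6.35 pos [0.4168 0.1651 0.2396] rpy [ 3.1194e+00  1.6000e-03 -1.1980e-01] F [-0.3 -0.6  0.9] grip 0.0004
25.8 22.3 1.0 0.003 0.000 -0.020; 25.3 22.8 1.0 0.003 0.000 -0.020; 24.8 23.3 0.9 0.003 0.000 -0.020; 24.4 23.8 0.9 0.003 0.000 -0.020; 23.9 24.3 0.8 0.003 0.000 -0.020; 23.4 24.8 0.8 0.003 0.000 -0.020; 22.9 25.3 0.7 0.003 0.000 -0.020; 22.4 25.7 0.6 0.003 0.000 -0.020
```

Emit:
move_arm(
  rows="0 0 -40 0 0 0; 26 22 0 0.003 0 -0.02; 25 23 0 0.003 0 -0.02; 25 23 0 0.003 0 -0.02; 24 24 4 0.003 0 -0.02; 24 24 8 0.003 0 -0.02; 23 25 10 0.003 0 -0.02; 23 24 10 0.003 0 -0.02; 22 22 8 0.003 0 -0.02; 0 0 0 0 0 0; 0 0 0 0 0 0",
  grip=1,
)

```text
time_s: 7.72
ee_pos: [0.6059, -0.0329, 0.2392]
eef_rot: [-3.138, 0.005, 0.05]
force: [0.2, -0.1, -0.8]
grip_width: 0.0941
```

```bash
cat > wr.py <<'E'
import sys,pickle
from h import *
from station import camera,sensors
n=sys.argv[1];o=sensors.get_obs();c=camera("wrist");pickle.dump((o,c),open(f"w{n}.pkl","wb"))
print(o["time_s"],o["ee_pos"].round(4),o["eef_rot"].round(4));cv2.imwrite(f"pics/w{n}.png",c["color"])
E
python3 wr.py 1; python3 - <<'E'
import pickle;from h import *
o,c=pickle.load(open("w1.pkl","rb"));print(proj(*cam(c,o),[.597,.040,.068]))
E
```

```text
7.725 [ 0.6059 -0.0329  0.2392] [-3.1379  0.0052  0.0505]
[[310.80393845 112.83461472]]
```

View pics/w1.png

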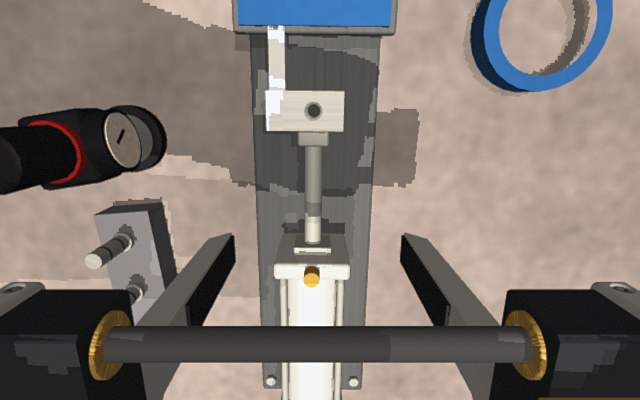

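```bash
python3 - <<'E'
import pickle;from h import *
o,c=pickle.load(open("w1.pkl","rb"));K,T=cam(c,o)
a=c["color"][75:155,255:355];cv2.imwrite("pics/w1z.png",cv2.resize(a,None,fx=7,fy=7,interpolation=2))
for z in (.068,.058,.054,.044,.03):print(z,onplane(K,T,(314,111),z)[0].round(4))
print(T[:3,3])
E
```

```text
0.068 [0.5992 0.0414 0.068 ]
0.058 [0.5991 0.0413 0.058 ]
0.054 [0.599  0.0412 0.054 ]
0.044 [0.5989 0.0411 0.044 ]
0.03 [0.5987 0.0409 0.03  ]
[0.60274478 0.04465458 0.32150943]
```

View pics/w1z.png

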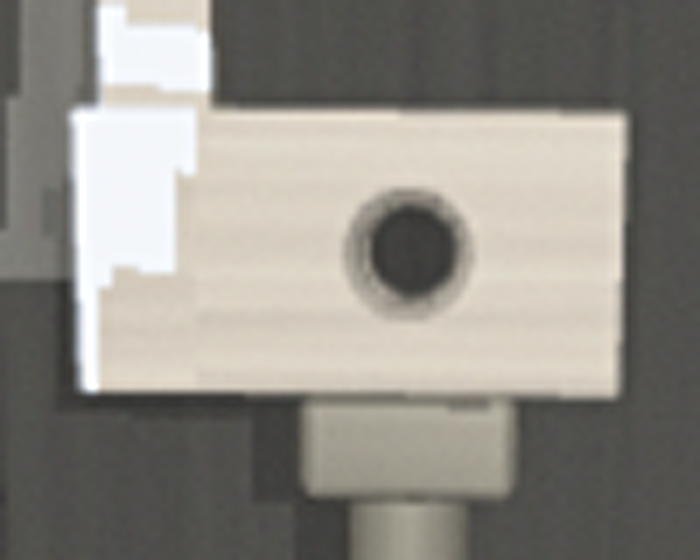

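Seen through the fork hole, a full dark circle is visible (centre about pixel (314,111)) with no tongue face intruding, so the holes line up. On to the pin.

```bash
python3 plan.py .443 -.181 .235 0.105 6
```

```text
t 7.775 pos [ 0.6058 -0.0329  0.2393] rpy [-3.138   0.0052  0.0507] F [-0.2  0.6  0.4] grip 0.0939
-28.4 23.3 0.8 -0.001 0.001 -0.009; -28.6 23.0 0.8 -0.001 0.001 -0.009; -28.8 22.8 0.8 -0.001 0.001 -0.009; -29.0 22.5 0.7 -0.001 0.001 -0.009; -29.2 22.2 0.7 -0.001 0.001 -0.009; -29.4 22.0 0.7 -0.001 0.001 -0.009
```

Emit:
move_arm(
  rows="-28 23 0 0 0 -0.009; -29 23 0 0 0 -0.009; -29 23 1 0 0 -0.009; -29 23 1 0 0 -0.009; -29 22 1 0 0 -0.009; -24 18 1 0 0 -0.009; 0 0 0 0 0 0; 0 0 0 0 0 0",
)

```text
time_s: 8.78
ee_pos: [0.4423, -0.1747, 0.2389]
eef_rot: [-3.141, -0.001, 0.113]
force: [0.3, 0.4, -0.0]
grip_width: 0.0939
```

```bash
python3 wr.py 2
```

```text
8.775 [ 0.4423 -0.1747  0.2389] [-3.1405e+00 -9.0000e-04  1.1250e-01]
```

View pics/w2.png

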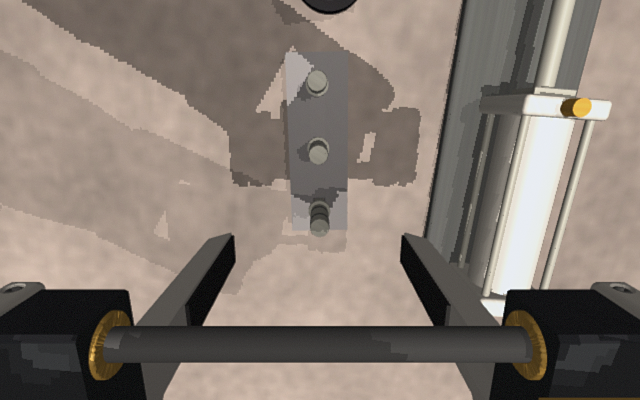

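```bash
python3 - <<'E'
import pickle;from h import *
o,c=pickle.load(open("w2.pkl","rb"));K,T=cam(c,o)
a=c["color"][190:250,280:360];cv2.imwrite("pics/w2z.png",cv2.resize(a,None,fx=7,fy=7,interpolation=2))
for v in (224,226,228):print(onplane(K,T,(318.8,v),.094)[0].round(4))
E
python3 plan.py .443 -.181 .157 0.105 6
```

```text
[ 0.4441 -0.1771  0.094 ]
[ 0.4442 -0.1786  0.094 ]
[ 0.4444 -0.1801  0.094 ]
t 8.825 pos [ 0.4424 -0.1747  0.2388] rpy [-3.1404e+00 -8.0000e-04  1.1280e-01] F [0.1 0.3 0.2] grip 0.0937
-0.0 1.1 13.6 -0.000 -0.000 0.001; -0.0 1.1 13.6 -0.000 -0.000 0.001; -0.0 1.1 13.6 -0.000 -0.000 0.001; -0.0 1.1 13.6 -0.000 -0.000 0.001; -0.0 1.1 13.6 -0.000 -0.000 0.001; -0.0 1.1 13.6 -0.000 -0.000 0.001
```

View pics/w2z.png

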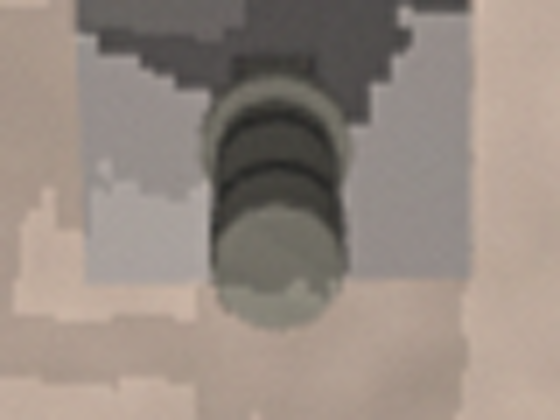

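Emit:
move_arm(
  rows="1.5 6 0 0 0 0; 0 0 16 0 0 0; 0 0 16 0 0 0; 0 0 16 0 0 0; 0 0 14 0 0 0; 0 0 10 0 0 0; 0 0 4 0 0 0; 0 0 0 0 0 0",
)

```text
time_s: 9.82
ee_pos: [0.4456, -0.1787, 0.1558]
eef_rot: [-3.139, 0.002, 0.116]
force: [-0.3, 0.2, 0.6]
grip_width: 0.0939
```

```bash
python3 plan.py .4445 -.1803 .156 0.107 1;python3 wr.py 3
```

```text
t 9.825 pos [ 0.4456 -0.1787  0.1558] rpy [-3.1387e+00  1.6000e-03  1.1560e-01] F [-0.3  0.2  0.6] grip 0.0939
-1.3 1.4 -0.2 -0.003 0.002 0.009
9.825 [ 0.4456 -0.1787  0.1558] [-3.1387e+00  1.6000e-03  1.1560e-01]
```

View pics/w3.png

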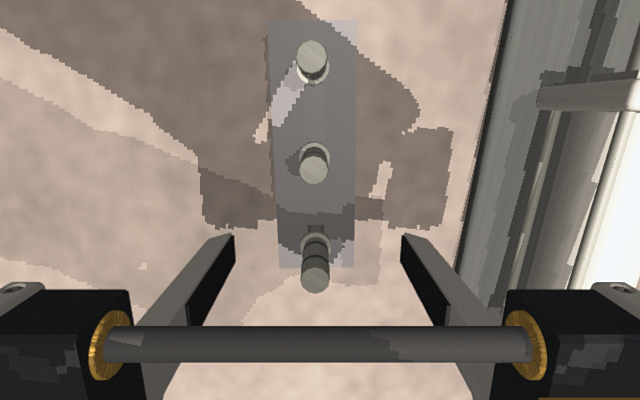

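Emit:
move_arm(
  rows="-1 1.5 0 -0.003 0.002 0.005; 0 0 0 0 0 0",
)

```text
time_s: 10.12
ee_pos: [0.4451, -0.1806, 0.1567]
eef_rot: [3.14, -0.002, 0.11]
force: [-0.6, 0.1, -0.4]
grip_width: 0.0939
```

Emit:
move_arm(
  rows="0 0 0 0 0 0; 0 0 0 0 0 0; 0 0 0 0 0 0; 0 0 0 0 0 0; 0 0 0 0 0 0; 0 0 0 0 0 0",
  grip=-1,
  newtons=25,
)

```text
time_s: 10.88
ee_pos: [0.4452, -0.1807, 0.1571]
eef_rot: [3.14, -0.003, 0.11]
force: [0.2, 0.3, 0.2]
grip_width: 0.0375
```

```bash
python3 plan.py .4445 -.1803 .156 0.107 1;python3 wr.py 4
```

```text
t 10.875 pos [ 0.4452 -0.1807  0.1571] rpy [ 3.1399e+00 -2.7000e-03  1.1010e-01] F [0.2 0.3 0.2] grip 0.0375
-0.6 -0.5 1.1 0.002 -0.003 0.003
10.875 [ 0.4452 -0.1807  0.1571] [ 3.1399e+00 -2.7000e-03  1.1010e-01]
```

View pics/w4.png

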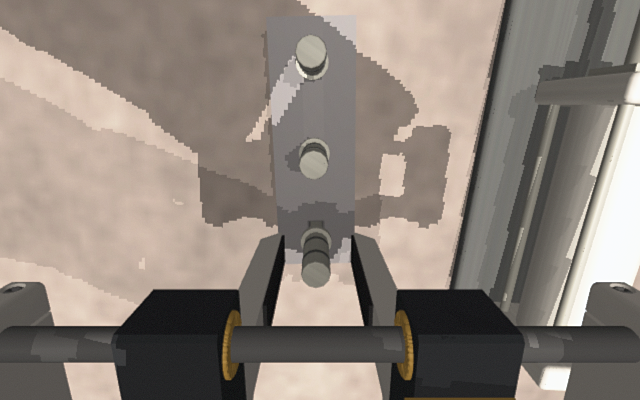

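Emit:
move_arm(
  rows="0 0 0 0 0 0; 0 0 0 0 0 0; 0 0 0 0 0 0; 0 0 0 0 0 0",
)

```text
time_s: 11.42
ee_pos: [0.445, -0.1807, 0.1571]
eef_rot: [3.14, -0.002, 0.11]
force: [-0.5, 0.1, -0.3]
grip_width: 0.0133
```

Emit:
move_arm(
  rows="0 0 -6 0 0 0; 0 0 -15 0 0 0; 0 0 -20 0 0 0; 0 0 -20 0 0 0; 0 0 -15 0 0 0; 0 0 -5 0 0 0; 0 0 0 0 0 0",
)

```text
time_s: 12.3
ee_pos: [0.445, -0.1805, 0.2445]
eef_rot: [3.139, -0.004, 0.11]
force: [-0.5, 0.2, -0.3]
grip_width: 0.0135
```

```bash
python3 wr.py 5; python3 look.py 6; python3 plan.py .5985 .0407 .235 0.04 9
```

```text
12.3 [ 0.445  -0.1805  0.2445] [ 3.1389 -0.0044  0.1102]
12.35 [ 0.4449 -0.1805  0.2442] [-0.7  0.7 -1.2]
t 12.45 pos [ 0.4448 -0.1804  0.2438] rpy [ 3.1396 -0.0033  0.1102] F [-0.4  0.2 -1.5] grip 0.0136
19.7 -22.5 1.0 0.000 -0.000 0.008; 19.5 -22.7 1.0 0.000 -0.000 0.008; 19.3 -22.9 1.0 0.000 -0.000 0.008; 19.1 -23.0 1.0 0.000 -0.000 0.008; 19.0 -23.1 1.0 0.000 -0.000 0.008; 18.8 -23.3 1.0 0.000 -0.000 0.008; 18.6 -23.4 1.0 0.000 -0.000 0.008; 18.4 -23.6 1.0 0.000 -0.000 0.008; 18.2 -23.7 1.0 0.000 -0.000 0.008
```

View pics/w5.png

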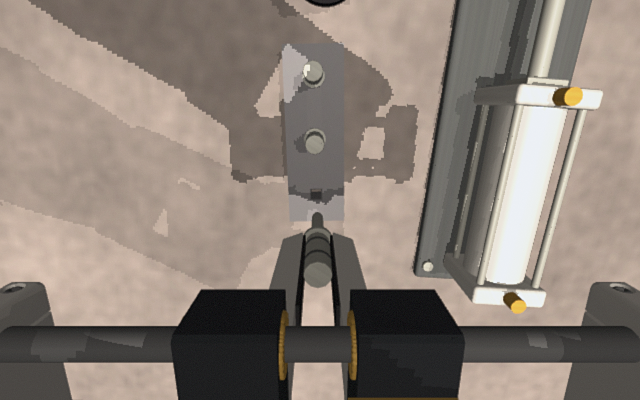

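```bash
python3 - <<'E'
import pickle;from h import *
o,c=pickle.load(open("w5.pkl","rb"))
a=c["color"][200:295,280:360].copy();a=cv2.convertScaleAbs(a,alpha=1.6);cv2.imwrite("pics/w5z.png",cv2.resize(a,None,fx=6,fy=6,interpolation=2))
H=c["hand_eye"];K=c["mtx"]
for z in(.063,.103,.107,.157):print(z,proj(K,H,[0,0,z]),proj(K,H,[0,-.001,z]))
E
```

```text
0.063 [[316.73410642 276.84606324]] [[316.73154081 274.92678464]]
0.103 [[316.83749365 243.63568112]] [[316.83556477 242.04335071]]
0.107 [[316.8456739  241.00799639]] [[316.84379252 239.4424449 ]]
0.157 [[316.92675104 214.9641353 ]] [[316.92531764 213.67120995]]
```

View pics/w5z.png

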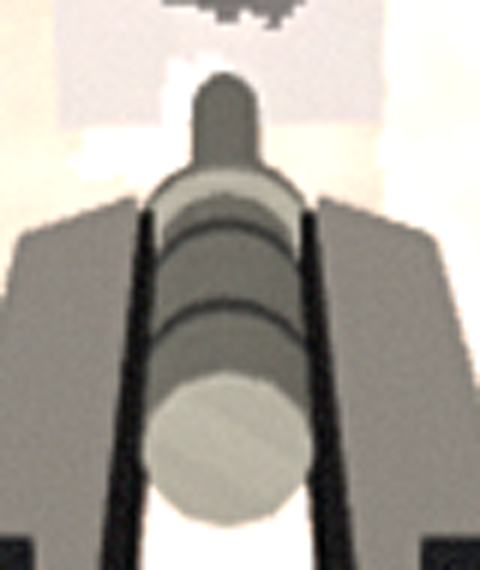

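Emit:
move_arm(
  rows="17 -22 -6 0 0 0.008; 20 -23 -4 0 0 0.008; 20 -23 0 0 0 0.008; 19 -23 0 0 0 0.008; 19 -23 0 0 0 0.008; 19 -23 0 0 0 0.008; 19 -23 0 0 0 0.008; 18 -22 0 0 0 0.008; 10 -10 0 0 0 0.008; 0 0 0 0 0 0; 0 0 0 0 0 0",
)

```text
time_s: 13.82
ee_pos: [0.5929, 0.0291, 0.2466]
eef_rot: [-3.141, 0.009, 0.034]
force: [0.1, 0.1, -1.4]
grip_width: 0.0136
```

```bash
python3 plan.py .5985 .0407 .235 0.04 1;python3 wr.py 6; python3 look.py 7
```

```text
t 13.825 pos [0.5929 0.0291 0.2466] rpy [-3.1414  0.0085  0.034 ] F [ 0.1  0.1 -1.4] grip 0.0136
6.1 -11.4 11.5 -0.000 0.009 -0.006
13.825 [0.5929 0.0291 0.2466] [-3.1414  0.0085  0.034 ]
13.875 [0.5929 0.029  0.2467] [ 0.6 -0.4 -0.6]
```

View pics/w6.png

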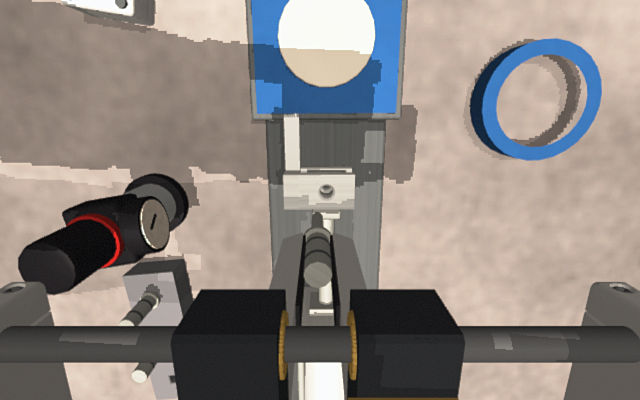

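View pics/l7.png

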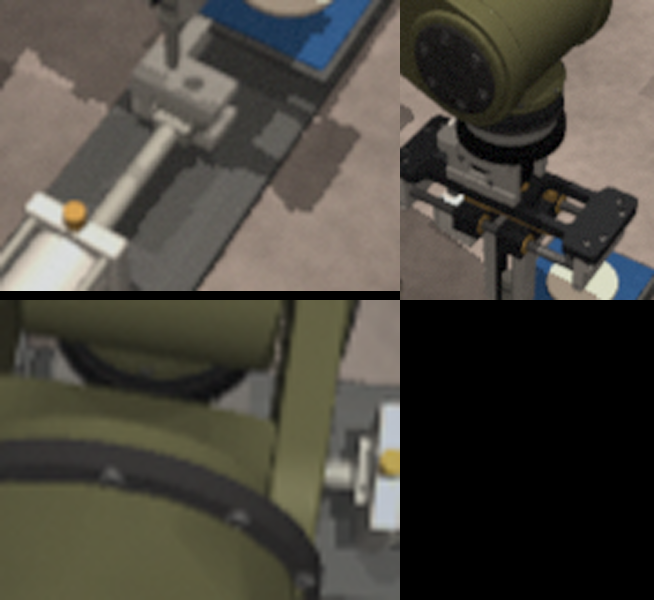

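```bash
python3 - <<'E'
import pickle;from h import *
o,c=pickle.load(open("w6.pkl","rb"));K,T=cam(c,o)
a=c["color"][165:225,280:360];cv2.imwrite("pics/w6z.png",cv2.resize(a,None,fx=8,fy=8,interpolation=2))
p=onplane(K,T,(326.5,190),.068)[0];print(p)
E
```

```text
[0.59846703 0.04294609 0.068     ]
```

View pics/w6z.png

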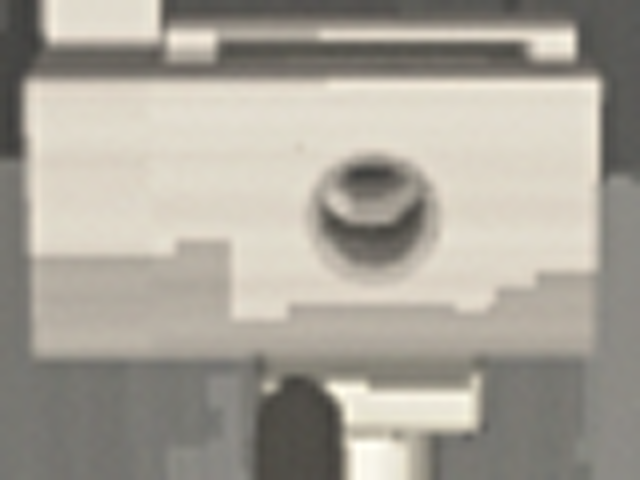

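Emit:
move_arm(
  rows="4 -8 2 0 0.009 -0.003; 1.8 -3 2 0 0 0; 0 0 0 0 0 0; 0 0 0 0 0 0",
)

```text
time_s: 14.48
ee_pos: [0.5986, 0.0406, 0.2429]
eef_rot: [-3.141, -0.002, 0.036]
force: [1.4, -0.2, -0.9]
grip_width: 0.0136
```

```bash
python3 plan.py .5983 .0402 .235 0.04 1;python3 wr.py 7; python3 - <<'E'
import pickle;from h import *
o,c=pickle.load(open("w7.pkl","rb"))
a=c["color"][130:290,230:400];cv2.imwrite("pics/w7z.png",cv2.resize(a,None,fx=3.7,fy=3.7,interpolation=2))
from station import camera
c=camera("scene");np.savez("s8.npz",**c)
a=c["color"][130:270,250:400];cv2.imwrite("pics/s8.png",cv2.resize(a,None,fx=4,fy=4,interpolation=2))
E
```

```text
t 14.475 pos [0.5986 0.0406 0.2429] rpy [-3.1414e+00 -2.2000e-03  3.6300e-02] F [ 1.4 -0.2 -0.9] grip 0.0136
-0.3 0.3 7.9 -0.000 -0.002 -0.004
14.475 [0.5986 0.0406 0.2429] [-3.1414e+00 -2.2000e-03  3.6300e-02]
```

View pics/w7z.png

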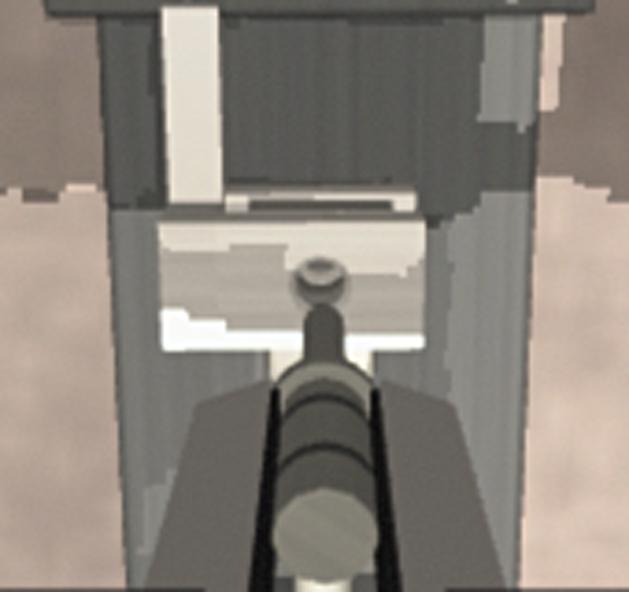

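View pics/s8.png

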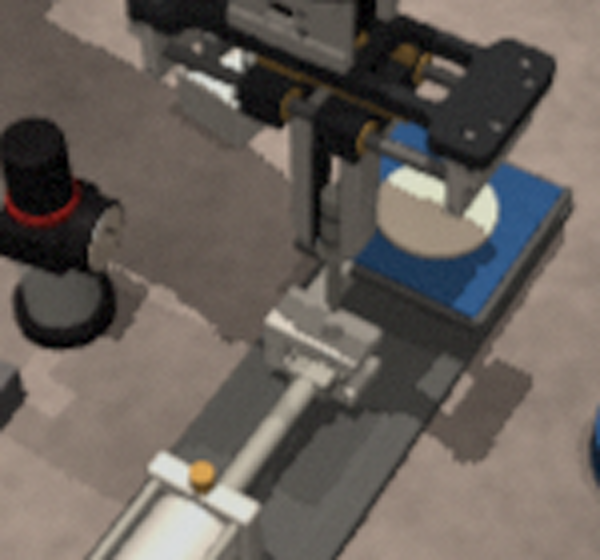

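```bash
python3 - <<'E'
import pickle;from h import *
o,c=pickle.load(open("w7.pkl","rb"));H=c["hand_eye"];K=c["mtx"]
f=lambda x,y:((x+.5)/3.7-.5+230,(y+.5)/3.7-.5+130)
g=lambda uv,z:onplane(K,H,uv,z)[0]*1000
print("hole",g(f(320,281),o["ee_pos"][2]-.068),"pin top",g(f(325,533),.063), "hole(w6)")
# pin tip region far edge
print("shank far edge",g(f(324,304),.150))
# scene: tip projected onto fork?
s=np.load("s8.npz");KS=cam(s);q=lambda x,y:((x+.5)/4-.5+250,(y+.5)/4-.5+130)
print("hole sc",onplane(*KS,q(333,331),.068),"shank tip sc",onplane(*KS,q(335,306),o["ee_pos"][2]-.157+.002))
E
```

```text
hole [ -0.6270721   -1.94894062 174.88199838] pin top [ 0.36347278 -1.66954884 63.        ] hole(w6)
shank far edge [  0.22794329  -4.68401138 150.        ]
hole sc [[0.59931231 0.04133967 0.068     ]] shank tip sc [[0.59910946 0.043181   0.087882  ]]
```

Emit:
move_arm(
  rows="-0.7 0 6 0 0.002 0; 0 0 6 0 0 0; 0 0 3 0 0 0; 0 0 0 0 0 0",
)

```text
time_s: 15.08
ee_pos: [0.5977, 0.0403, 0.2265]
eef_rot: [-3.141, -0.004, 0.036]
force: [0.6, 0.7, 0.6]
grip_width: 0.0134
```

```bash
python3 plan.py .5983 .0402 .235 0.04 1;python3 wr.py 8; python3 - <<'E'
import pickle;from h import *
o,c=pickle.load(open("w8.pkl","rb"))
a=c["color"][180:240,280:360];a=cv2.resize(a,(640,480),interpolation=2)
from station import camera
s=camera("scene");np.savez("s9.npz",**s)
b=s["color"][185:235,310:350];b=cv2.resize(b,(480,600),interpolation=2)
cv2.imwrite("pics/w8z.png",a);cv2.imwrite("pics/s9.png",b)
E
```

```text
t 15.075 pos [0.5977 0.0403 0.2265] rpy [-3.1415 -0.0038  0.0359] F [0.6 0.7 0.6] grip 0.0134
0.6 0.1 -8.5 -0.000 -0.004 -0.004
15.075 [0.5977 0.0403 0.2265] [-3.1415 -0.0038  0.0359]
```

View pics/w8z.png

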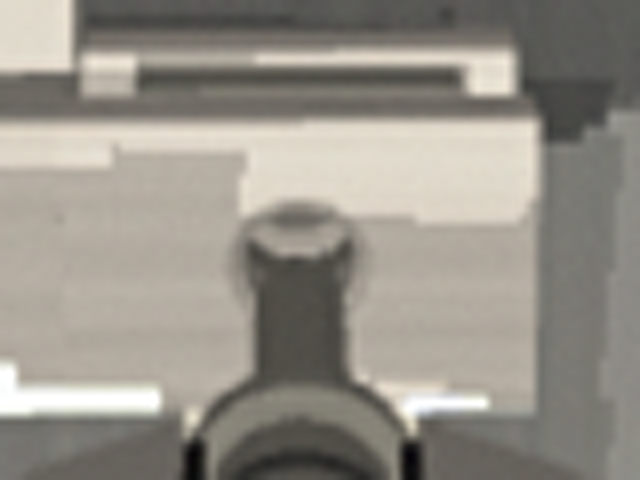

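View pics/s9.png

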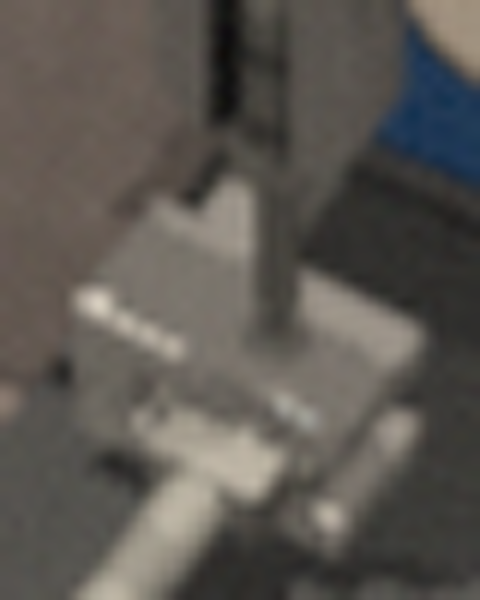

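Both views show the tip over the hole: in the wrist crop the ring centre is near (302,265) and the shank is centred at x≈303. I'll descend in stages and watch the force.

Emit:
move_arm(
  rows="0 0 4 0 0 0; 0 0 4 0 0 0; 0 0 4 0 0 0; 0 0 0 0 0 0",
)

```text
time_s: 15.68
ee_pos: [0.5979, 0.0403, 0.2141]
eef_rot: [-3.141, -0.004, 0.036]
force: [-0.0, 0.4, -0.3]
grip_width: 0.0136
```

Ten millimetres in with no force. I'll carry on down to the tongue.

Emit:
move_arm(
  rows="0 0 4 0 0.002 0; 0 0 4 0 0.002 0; 0 0 4 0 0 0; 0 0 0 0 0 0",
)

```text
time_s: 16.18
ee_pos: [0.598, 0.0403, 0.2012]
eef_rot: [-3.141, -0.009, 0.036]
force: [0.2, 0.1, 0.5]
grip_width: 0.0134
```

Emit:
move_arm(
  rows="0 0 4 0 -0.004 0; 0 0 4 0 -0.004 0; 0 0 3 0 0 0; 0 0 0 0 0 0",
)

```text
time_s: 16.68
ee_pos: [0.5981, 0.0403, 0.1894]
eef_rot: [-3.141, -0.0, 0.036]
force: [-0.2, 0.7, -1.1]
grip_width: 0.0136
```

Emit:
move_arm(
  rows="0 0 4 0 0 0; 0 0 4 0 0 0; 0 0 3 0 0 0; 0 0 0 0 0 0",
)

```text
time_s: 17.18
ee_pos: [0.5981, 0.0403, 0.1777]
eef_rot: [-3.141, -0.0, 0.036]
force: [0.2, -0.5, -0.5]
grip_width: 0.0135
```

```bash
python3 wr.py 9; python3 look.py 9b
```

```text
17.175 [0.5981 0.0403 0.1777] [-3.1414e+00 -2.0000e-04  3.5900e-02]
17.225 [0.5981 0.0403 0.1778] [-0.1  0.7 -0.5]
```

View pics/w9.png

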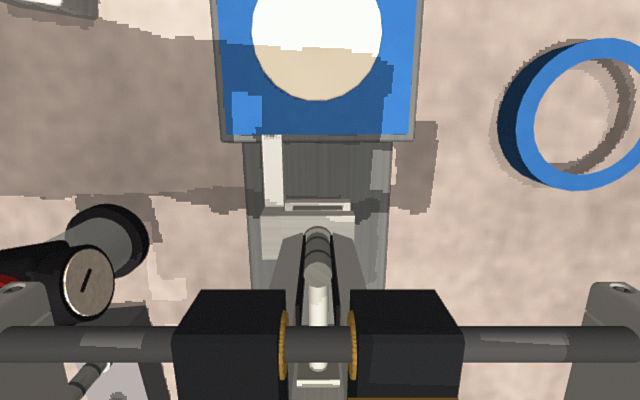

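View pics/l9b.png

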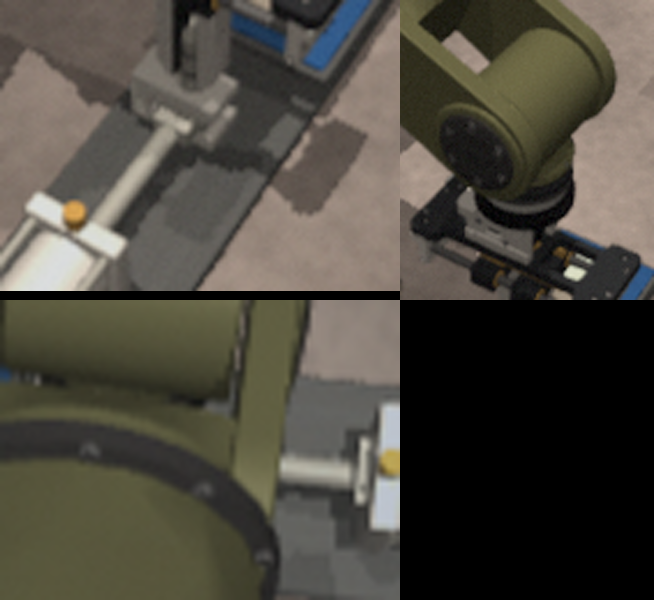

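The pin is almost fully in. I'll seat it gently.

Emit:
move_arm(
  rows="0 0 1 0 0 0; 0 0 1 0 0 0; 0 0 1 0 0 0; 0 0 0 0 0 0",
)

```text
time_s: 17.82
ee_pos: [0.5983, 0.0403, 0.1754]
eef_rot: [-3.141, -0.002, 0.036]
force: [-1.5, -0.0, 0.5]
grip_width: 0.0134
```

Emit:
move_arm(
  rows="0 0 1 0 0 0; 0 0 1 0 0 0; 0 0 0 0 0 0",
)

```text
time_s: 18.2
ee_pos: [0.5984, 0.0403, 0.1756]
eef_rot: [-3.142, -0.003, 0.036]
force: [0.5, 0.0, -0.6]
grip_width: 0.0133
```

Emit:
move_arm(
  rows="0 0 3 0 0 0; 0 0 3 0 0 0",
)

```text
time_s: 18.45
ee_pos: [0.5987, 0.0404, 0.1749]
eef_rot: [3.141, -0.005, 0.036]
force: [-20.1, -0.9, 36.8]
grip_width: 0.0134
```

Seated: the contact force jumped to 37 N. I'll relax and release.

Emit:
move_arm(
  rows="0 0 -0.7 0 -0.003 0; 0 0 0 0 0 0; 0 0 0 0 0 0",
)

```text
time_s: 18.82
ee_pos: [0.5987, 0.0404, 0.1757]
eef_rot: [3.141, -0.002, 0.036]
force: [-1.1, 0.5, -1.1]
grip_width: 0.0135
```

Emit:
move_arm(
  rows="0 0 0 0 0 0; 0 0 0 0 0 0; 0 0 0 0 0 0; 0 0 0 0 0 0; 0 0 0 0 0 0; 0 0 0 0 0 0",
  grip=0.4,
)

```text
time_s: 19.58
ee_pos: [0.5987, 0.0404, 0.175]
eef_rot: [3.141, -0.002, 0.036]
force: [-0.3, 0.2, -0.1]
grip_width: 0.0653
```

```bash
python3 wr.py 10; python3 look.py 10
```

```text
19.575 [0.5987 0.0404 0.175 ] [ 3.1414e+00 -1.6000e-03  3.6300e-02]
19.625 [0.5987 0.0404 0.175 ] [-0.5 -0.5  0.5]
```

View pics/w10.png

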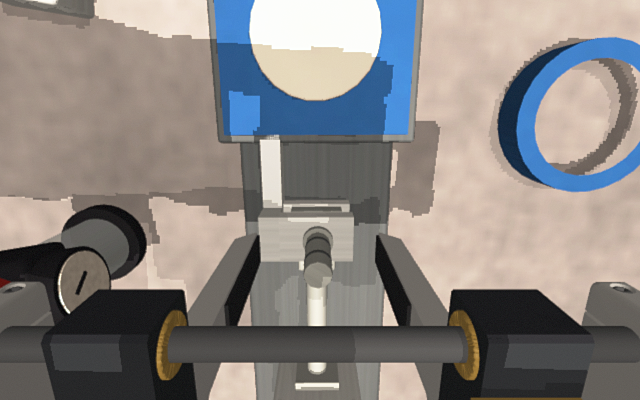

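The pin stands free between the fingers, with its flange on the fork. I'll retreat upwards and clear the views.

Emit:
move_arm(
  rows="0 0 -10 0 0 0; 0 0 -20 0 0 0; 0 0 -25 0 0 0; 0 0 -25 0 0 0; 0 30 -20 0 0 0; -20 30 -10 0 0 0; -40 30 0 0 0 0; -40 30 0 0 0 0; -40 20 0 0 0 0; 0 0 0 0 0 0; 0 0 0 0 0 0; 0 0 0 0 0 0",
)

```text
time_s: 21.22
ee_pos: [0.4606, -0.1081, 0.296]
eef_rot: [3.139, -0.01, 0.037]
force: [-0.4, -0.8, -0.4]
grip_width: 0.0658
```

```bash
python3 look.py 11; python3 - <<'E'
from h import *
t=np.load("t11.npz");s=np.load("s11.npz")
a=cv2.resize(t["color"][150:300,180:440],(780,450),interpolation=2);cv2.imwrite("pics/t11.png",a)
a=cv2.resize(s["color"][80:290,180:400],(628,600),interpolation=2);cv2.imwrite("pics/s11.png",a)
E
python3 neck.py t11.npz t5.npz s11.npz s5.npz
```

```text
21.225 [ 0.4606 -0.1081  0.296 ] [-0.4 -0.8 -0.4]
t11.npz [(np.float64(-25.5), np.float64(16.7)), (np.float64(-13.5), np.float64(13.9))]
t5.npz [(np.float64(-25.5), np.float64(16.4)), (np.float64(-13.5), np.float64(13.7))]
s11.npz [(np.float64(-22.5), np.float64(9.6))]
s5.npz [(np.float64(-22.0), np.float64(9.1))]
```

View pics/t11.png

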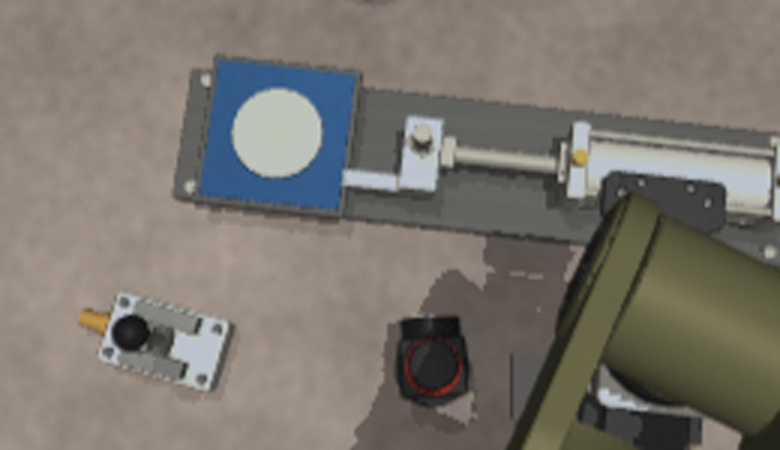

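View pics/s11.png

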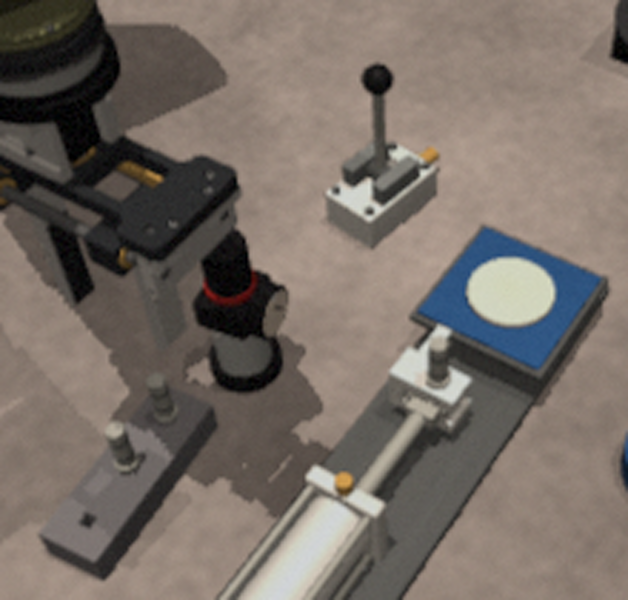

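```bash
python3 - <<'E'
from h import *
t=np.load("t11.npz");s=np.load("s11.npz")
u=((422+.5)/3-.5+180,(132+.5)/3-.5+150);w=((439+.5)/2.855-.5+180,(340+.5)/2.857-.5+80)
print(tri([cam(t),cam(s)],[u,w]).round(4))
from station import sensors,ctrl
o=sensors.get_obs();print(o["time_s"],o["force"].round(1),abs(o["joint_vel"]).max());print(ctrl.hand_in())
E
```

```text
[0.5987 0.041  0.1145]
21.325 [0.5 0.3 0. ] 0.005795460921507346
the job is handed in; nothing more can be done
None
```

I jogged the ram out with the valve lever and let the lever spring back with the two holes lined up. I then took the tallest pin from the rack, put it down through fork, tongue and fork until it seated, let go and moved clear. I handed the job in at about 21.3 s; no verdict was reported.

**Last checks:**
- **Tongue:** It lined up with the fork after the lever was released: the wrist camera saw a full circle through the fork hole, with no tongue face showing. Its position measured the same after the pin went in, within 0.5 mm.
- **Pin:** The arm met a firm stop while pressing the flange down (37 N for a moment, then relaxed). The pin looked upright, with its top centre measured at (0.5987, 0.0410, 0.1145) m. That puts it over the hole to within about 1 mm. Its height reads 2.5 mm above the ideal 0.112 m, which I put down to the coarse pixel measurement, since the arm's own height reading agreed with a seated flange.
- **Everything else:** The lever is upright again and the arm touches nothing. The two shorter pins are still in the rack. The tape roll looked undisturbed in the last wrist view. I never came near the regulator.

No check failed. Just before insertion, though, the scene camera put the pin tip about 2 mm further along the ram axis than the wrist camera did. I followed the wrist camera, and the pin went in without resistance.

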